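# Set the aperture wheel of the puppet-stage spotlight

### The job

Set the puppet-stage spotlight for the next scene: turn its aperture wheel click by click, without spinning it, until the third-largest of the six round openings has clicked home in front of the lens, then let go of the wheel. Do not knock or shift anything else on the table.

Things in the scene. Friction and masses are not known exactly. Their poses are not given: they have to be found in the camera images.
- lamp: Small table spotlight of dark steel, fixed to the table by its foot plate. Origin on the table straight below the middle of its upright aperture wheel; its +x is the way the light shines, +z up. The wheel stands in the lamp's y-z plane, in front of the lens. Behind it the lens barrel (82 mm across, axis 115 mm up) and the lamp house (110 mm across, 170 mm high) reach back to x = -227 mm.
- hub (a point): Middle of the aperture wheel on its turning axis (the lamp's x), 173 mm above the table. The wheel is a plain aluminium disc 5 mm thick, 88 mm in radius, with six finger tabs on its rim: each 12 mm wide with a round end, reaching out to 108 mm from the hub. At every stop two tabs stand 30 degrees either side of the top, the others at 90 and 150 degrees.
- guard (a point): Top end of the left (+y) one of two curved steel guards, 20 mm wide, 113 mm from the hub, that shield the wheel's rim at both sides between 56 and 125 degrees from the top; the upper arc is free. The wheel hangs on a dark strap and cross bar behind it (lamp x = -22 to -18 mm), the strap 40 mm wide and reaching up to 197 mm above the table.
- wheel (a joint): Angle of the wheel (rad); grows as its top moves to the lamp's -y; turns without end both ways. At 0 or any whole turn the third-largest opening is before the lens; at pi/3 the 22 mm one, then 16, 10, 40, 34. A spring plunger holds it at stops pi/3 apart: a tab needs up to 6 N, and past half-way to the next stop the wheel snaps there by itself (damped, within about 0.3 s).
- gate (a point): The point on the lens axis in the wheel's plane, 115 mm above the table, 58 mm straight below the hub: the opening in use has its centre here.
- opening (a point): Centre of the third-largest opening; goes round with the wheel. Six round openings, 40, 34, 28, 22, 16 and 10 mm across, lie on a circle of 58 mm radius round the hub, half-way between the tabs; seen from in front of the lamp (looking against the light) they get smaller clockwise.
- bottle: Bystander: closed bottle, 64 mm across, 200 mm tall; origin under its foot.
- basket: Bystander: open cream bowl-shaped basket, 170 mm across, 85 mm tall; origin under its foot.
- card_box: Bystander: cardboard box with a paper band, 150 x 100 x 90 mm; origin in the middle of its underside.
- phone: Bystander: black phone lying flat, 150 x 73 x 8 mm; origin in the middle of its underside.
- mug: Bystander: white mug, 80 mm across, 92 mm tall, handle to its +y; origin under its foot.
- ballpoint: Bystander: slim silver ballpoint pen lying flat, 140 mm long, 11 mm thick; origin under its middle, lying along its x.
- marker: Bystander: felt marker lying flat, 125 mm long, 16 mm thick; origin under its middle, lying along its x.

How it is judged:
By the outcome, as a careful person would: the job done as asked, in the order asked, and still so for the second after the job is handed in, with the robot touching nothing.
It also fails if it takes over 48 s, if anything falls off the work surface, if the arm or the gripper's body presses on something with over 40 N, if the wrist force passes 120 N, or if a joint passes its speed limit or range.

### The arm

A 6-joint arm with a two-finger parallel gripper is mounted at the origin on the work surface. World frame = base frame: x ahead of the robot, y to its left, z up, the work surface at z = 0. Lengths are in mm, angles in rad, forces in N, time in s.
With the tool pointing down it reaches from about 300 to 950 mm from the base axis. Payload 3.1 kg.
Tool frame: the origin (TCP) lies midway between the tips of the shut fingers; the grasp point (between the pads) lies 19 mm behind it; z points along the fingers, y is the direction in which the jaws open and shut (so a half turn about z gives the same grasp; the last joint's range is limited). The gripper opens to 85 mm and grips with 20 to 120 N. Pads are 22 mm wide; open, the fingers measure 114 mm over their backs; the gripper's body (76 mm by 85 mm) begins 54 mm behind the grasp point. The pads swing forward as they close: fully open they stand 13 mm farther back than shut.
Start: joints at [1.275, 0.308, 1.634, -0, 1.2, -0.07], TCP at [139.955, 609.134, 197.672] pointing down, gripper open.
Joint ranges: [-3.06, 3.06], [-0.79, 1.96], [0.05, 2.63], [-1.19, 4.34], [0.05, 2.64], [-2.94, 2.94]. Speed limits (rad/s): [2.79, 2.79, 3.14, 3.14, 3.14, 3.14].

### API

Orientations are given as [roll, pitch, yaw] about the fixed x, y, z axes, in that order (R = Rz(yaw) Ry(pitch) Rx(roll)).
In Python, from bench import * gives the robot as it stands.
- The arm moves only by the tool jog_arm, never from a script. Its argument "steps" is a list of rows, each an object of numbers: "fingers": the opening, from 0 (shut) to 1 (fully open); "x", "y", "z": the shift along the world's x, y, z in cm; "wx", "wy", "wz": the turn, a rotation vector about the world's x, y, z in rad. In form: [{"fingers": .., "x": .., "y": .., "z": .., "wx": .., "wy": .., "wz": ..}, ...]. A call has 1 to 20 rows; each row shifts and turns the pose as measured when the row begins; what a row does not reach is not made up. A row lasts 1/12 s, in which the tool goes at most 41.7 mm and 7.16 degrees, less where a joint would pass 70% of its speed; a pose out of reach is approached as far as the arm can. A call is refused whole if a number of a shift passes 4.17 or a number of a turn 0.125, either way. A call with a gripper value outside its range is refused whole. The fingers move at their own pace and stop on an object; "squeeze" is the grip in N (left out, the last holds). Time passes only in rows, so rows that do not move let the fingers close. It gives the time, the measured TCP pose, the force and the opening at its end, in the units of the state.
- get_obs(): the state, without advancing time (a new reading comes with each control period).
- capture(name): name is "scene" or "top"; returns a dict with "image" (400x640x3 uint8, red, green, blue), "fov_y" (degrees; the focal length in pixels is half the picture's height over the tangent of half this angle, whatever the lens; pixels are square), "cx", "cy" (the principal point, pixels), "extrinsics" (4x4, takes a point from camera to world coordinates). Camera axes: x right, y down, z forward; pixel columns grow to the right and rows downward; lengths in mm; the calibration is good to about 2 mm. A picture is of the moment at which its call begins. There is no depth.
- sign_off(): hands the job in, once; it reports no verdict.
The state is a dict: "time_s": time; "joint_positions": joint angles; "qvel": joint speeds; "joint_efforts": joint torques, N m; "tool_pos": TCP position; "eef_rot": TCP orientation; "wrist_force": force on the tool from outside, world axes, zero at the start; "ft_torque": the same for the moment, N m; "opening": opening from 0.0 (shut) to 1.0 (fully open).
Only numpy, scipy, OpenCV 4.12 (cv2) and the standard library are available. Lean on these libraries where they do the work, as an engineer would, in place of code of your own. Each camera call takes 0.05 s, during which the arm holds its last target.

## Working session

There is one attempt and no reset: what is moved stays moved. The work goes in short steps, Python scripts to look and compute and a tool call to move; the robot and the scene stay as the last step left them, time stands still between calls to the robot, and variables do not carry over. Pictures are saved under pics/ and viewed, and the job is handed in when it is done.

Besides the shell and the picture viewer there is one more tool, called after "Call:" as name([rows], argument=value, ...), one row to a line, values as JSON. jog_arm: Moves the arm, as the interface text tells. Its arguments: {"type":"object","properties":{"steps":{"type":"array"},"squeeze":{"type":"number"}},"required":["steps"]}

```bash
mkdir -p pics; ls
cat > h.py <<'E'
from bench import *
import numpy as np, cv2
def shot(n,f):
    c=capture(n); cv2.imwrite('pics/'+f,cv2.cvtColor(c['image'],cv2.COLOR_RGB2BGR)); np.savez('pics/'+f+'.npz',**{k:np.array(v) for k,v in c.items()}); return c
def ray(c,u,v):
    f=200/np.tan(np.radians(float(c['fov_y']))/2); E=np.array(c['extrinsics'])
    d=E[:3,:3]@np.array([(u-float(c['cx']))/f,(v-float(c['cy']))/f,1]); return E[:3,3],d/np.linalg.norm(d)
def plane(c,u,v,z):
    o,d=ray(c,u,v); return o+d*(z-o[2])/d[2]
def proj(c,P):
    f=200/np.tan(np.radians(float(c['fov_y']))/2); E=np.array(c['extrinsics'])
    p=np.linalg.inv(E)@np.append(P,1); return p[0]/p[2]*f+float(c['cx']),p[1]/p[2]*f+float(c['cy'])
def tri(a,b):
    (o1,d1),(o2,d2)=a,b
    A=np.array([d1,-d2]).T; t=np.linalg.lstsq(A,o2-o1,rcond=None)[0]
    p,q=o1+t[0]*d1,o2+t[1]*d2; return (p+q)/2,np.linalg.norm(p-q)
E
python3 - <<'E'
from h import *
for n in('scene','top'):
    c=shot(n,n+'1.png'); print(n,c['fov_y'],c['cx'],c['cy']); print(np.round(c['extrinsics'],3))
print(get_obs())
E
```

```text
pics
scene 46.41220491403332 323.81909011760956 196.39829501769393
[[ 8.790000e-01  3.710000e-01 -3.000000e-01  8.724960e+02]
 [ 4.770000e-01 -6.690000e-01  5.690000e-01 -7.673100e+02]
 [ 1.000000e-02 -6.440000e-01 -7.650000e-01  1.128739e+03]
 [ 0.000000e+00  0.000000e+00  0.000000e+00  1.000000e+00]]
top 48.551811273014984 315.4193559816692 200.5941038846384
[[ 1.400000e-02 -9.840000e-01  1.780000e-01  2.593390e+02]
 [-1.000000e+00 -1.300000e-02  6.000000e-03 -1.837800e+01]
 [-4.000000e-03 -1.790000e-01 -9.840000e-01  1.343294e+03]
 [ 0.000000e+00  0.000000e+00  0.000000e+00  1.000000e+00]]
{'time_s': 0.1, 'joint_positions': array([ 1.27528633e+00,  3.08947713e-01,  1.63506572e+00,  1.19765371e-05,
        1.19969010e+00, -6.96902074e-02]), 'qvel': array([-3.20819321e-04, -3.85753509e-05, -2.92385346e-03,  6.13148099e-04,
       -7.63139962e-05, -1.88395674e-03]), 'joint_efforts': array([-9.30478236e-04, -4.16410875e+01, -2.77642536e+01, -1.45299418e-04,
        4.15318718e-03,  5.84015865e-06]), 'tool_pos': array([139.71890121, 608.34349492, 196.54035878]), 'eef_rot': array([-3.13948768e+00, -1.58113249e-04,  2.91576834e+00]), 'wrist_force': array([ 0.60538343,  0.30093445, -0.45977081]), 'ft_torque': array([ 0.06693541, -0.00412461, -0.03652945]), 'opening': 0.9992757262810474}
```

View pics/scene1.png

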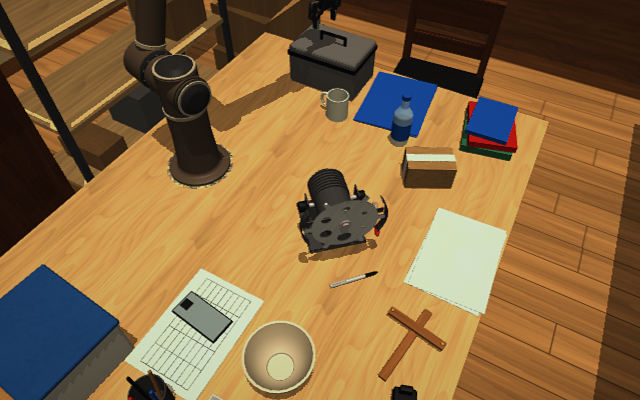

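View pics/top1.png

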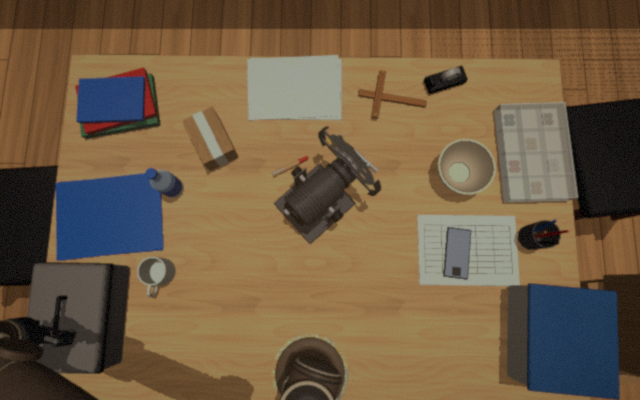

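The scene view shows the lamp near (340,215), with its wheel facing the camera. The top view shows it near (330,180), with the wheel running from about (322,135) to (375,190). The ballpoint and marker lie near the lamp. I'll zoom in on both.

Run:
```python
import cv2
a=cv2.imread('pics/scene1.png')[160:270,280:400]; cv2.imwrite('pics/sz1.png',cv2.resize(a,None,fx=5.4,fy=5.4,interpolation=cv2.INTER_CUBIC))
a=cv2.imread('pics/top1.png')[110:250,260:400]; cv2.imwrite('pics/tz1.png',cv2.resize(cv2.convertScaleAbs(a,alpha=1.8),None,fx=4,fy=4,interpolation=cv2.INTER_CUBIC))
```

```text
(no output)
```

View pics/sz1.png

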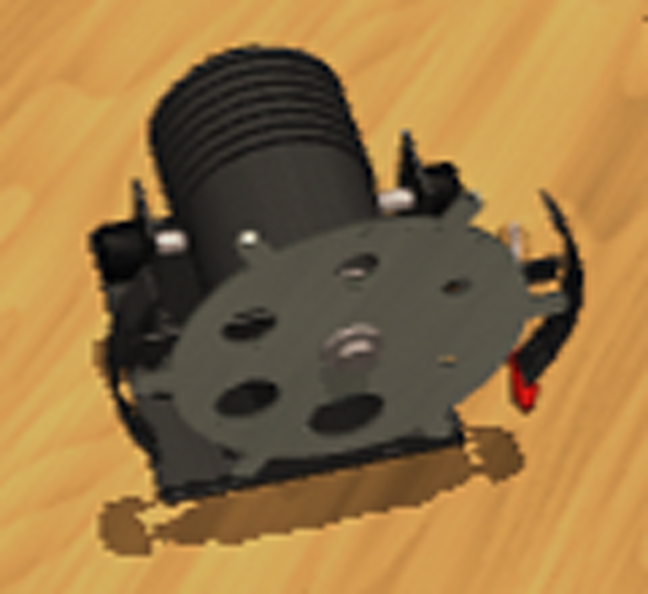

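View pics/tz1.png

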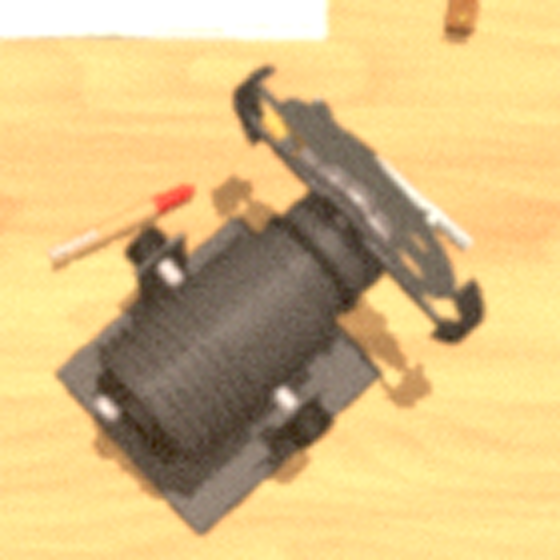

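Seen from the front, the largest opening (40) is at the gate. Going clockwise come 34, 28 (upper left), 22, 16 and 10. That puts the joint at 4π/3, so it needs two clicks with the top moving to lamp −y. Next I'll locate the tab tips.

Run:
```python
import cv2
a=cv2.imread('pics/scene1.png')[185:255,295:395]; cv2.imwrite('pics/sz2.png',cv2.resize(cv2.convertScaleAbs(a,alpha=1.5),None,fx=8,fy=8,interpolation=cv2.INTER_NEAREST))
a=cv2.imread('pics/top1.png')[120:200,310:390]; cv2.imwrite('pics/tz2.png',cv2.resize(cv2.convertScaleAbs(a,alpha=2.5),None,fx=7,fy=7,interpolation=cv2.INTER_NEAREST))
```

```text
(no output)
```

View pics/sz2.png

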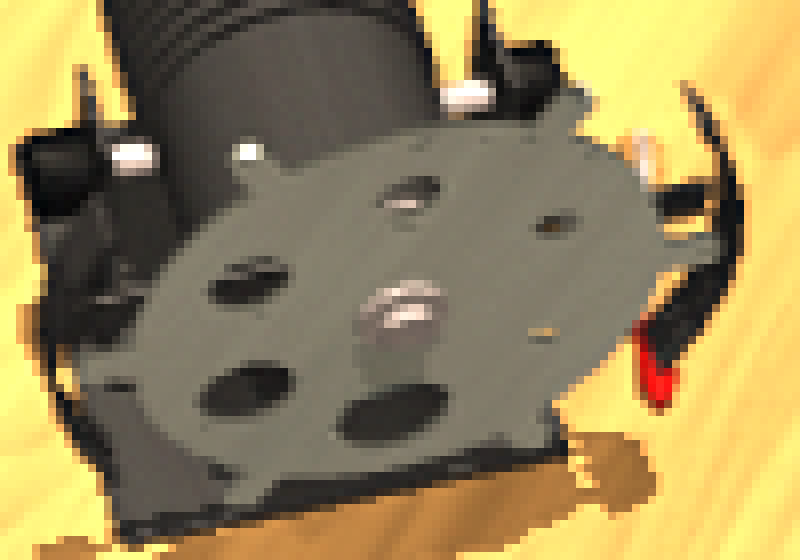

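View pics/tz2.png

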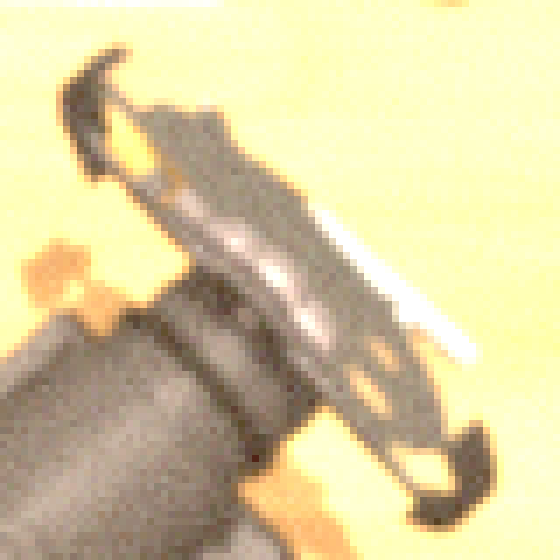

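Run:
```python
from h import *
c=np.load('pics/scene1.png.npz'); t=np.load('pics/top1.png.npz')
L=plane(c,305,230.6,173);R=plane(c,385.3,215.9,173)
TL=plane(c,325.6,202.9,266.5);TR=plane(c,367.3,196.5,266.5)
BL=plane(c,325,247.5,79.5);BR=plane(c,362.5,240.6,79.5)
H=plane(c,345.2,223.5,173)
for n,p in zip('L R TL TR BL BR H'.split(),(L,R,TL,TR,BL,BR,H)): print(n,p.round(1))
print('span',np.linalg.norm(R-L),np.linalg.norm(TR-TL),np.linalg.norm(BR-BL))
for a,b in((L,R),(TL,TR),(BL,BR)): print(((a+b)/2).round(1),np.degrees(np.arctan2(*(b-a)[:2])))
m=(L+R+TL+TR+BL+BR)/6; print('mean',m)
# yaw from lamp y dir
y=(R-L)+(TR-TL)+(BR-BL); y/=np.linalg.norm(y); print('ydir',y, 'yaw',np.arctan2(-y[0],y[1]))
m[2]=0
for ang in(30,-30,90,-90):
    P=m+y*108*np.sin(np.radians(ang))+np.array([0,0,173+108*np.cos(np.radians(ang))]); print(ang,'top',np.round(proj(t,P),1),'scene',np.round(proj(c,P),1))
for s in(1,-1):
    P=m+s*y*113*np.sin(np.radians(56))+np.array([0,0,173+113*np.cos(np.radians(56))]); print('guard',s,P.round(1),np.round(proj(t,P),1),np.round(proj(c,P),1))
print(get_obs()['tool_pos'])
```

```text
L [ 509.6 -178.   173. ]
R [668.1 -36.8 173. ]
TL [ 547.4 -141.4  266.5]
TR [626.1 -74.9 266.5]
BL [ 549.2 -142.8   79.5]
BR [627.9 -73.6  79.5]
H [ 588.2 -109.   173. ]
span 212.34289107037208 103.02905645296333 104.8445470892875
[ 588.9 -107.4  173. ] 48.303520477494516
[ 586.7 -108.1  266.5] 49.8150475321414
[ 588.5 -108.2   79.5] 48.69774297830327
mean [ 588.04515667 -107.90217697  173.        ]
ydir [0.75209828 0.65905097 0.        ] yaw -0.851240108890723
30 top [340.4 133.4] scene [368.7 196.2]
-30 top [368.7 164.8] scene [325.2 203.5]
90 top [325.8 130.3] scene [385.7 216.1]
-90 top [378.1 188.5] scene [303.8 230.5]
guard 1 [658.5 -46.2 236.2] [329.8 126.2] [383.  201.5]
guard -1 [ 517.6 -169.6  236.2] [377.7 179.3] [309.1 214.1]
[139.71890121 608.34349492 196.54035878]
```

The three tab pairs agree: spans are 212, 103 and 105 mm against 216, 108 and 108 expected. The hub comes out at about (587, −108), with lamp +y = (0.75, 0.66). I'll go up, shut the fingers and move over.

Call:
jog_arm([
  {"fingers": 0,"z": 3.4},
  {"fingers": 0,"z": 3.4},
  {"fingers": 0,"z": 3.4},
  {"fingers": 0,"z": 3.4,"wz": 0.1},
  {"fingers": 0,"x": 2.0,"y": -2.6,"wz": 0.1},
  {"fingers": 0,"x": 2.0,"y": -2.6,"wz": 0.1},
  {"fingers": 0,"x": 2.0,"y": -2.6,"wz": 0.1},
  {"fingers": 0,"x": 2.0,"y": -2.6,"wz": 0.1},
  {"fingers": 0,"x": 2.0,"y": -2.6,"wz": 0.1},
  {"fingers": 0,"x": 2.0,"y": -2.6,"wz": 0.1},
  {"fingers": 0,"x": 2.0,"y": -2.6,"wz": 0.1},
  {"fingers": 0,"x": 2.0,"y": -2.6,"wz": 0.1},
  {"fingers": 0,"x": 2.0,"y": -2.6},
  {"fingers": 0,"x": 2.0,"y": -2.6},
  {"fingers": 0,"x": 2.0,"y": -2.6},
  {"fingers": 0,"x": 2.0,"y": -2.6},
  {"fingers": 0,"x": 2.0,"y": -2.6},
  {"fingers": 0,"x": 2.0,"y": -2.6},
  {"fingers": 0,"x": 2.0,"y": -2.6},
], squeeze=20)

```text
schema error: expected keys fingers, x, y, z, wx, wy, wz
```

Call:
jog_arm([
  {"fingers": 0,"x": 0,"y": 0,"z": 3.4,"wx": 0,"wy": 0,"wz": 0},
  {"fingers": 0,"x": 0,"y": 0,"z": 3.4,"wx": 0,"wy": 0,"wz": 0},
  {"fingers": 0,"x": 0,"y": 0,"z": 3.4,"wx": 0,"wy": 0,"wz": 0.1},
  {"fingers": 0,"x": 0,"y": 0,"z": 3.4,"wx": 0,"wy": 0,"wz": 0.1},
  {"fingers": 0,"x": 2.0,"y": -2.6,"z": 0,"wx": 0,"wy": 0,"wz": 0.1},
  {"fingers": 0,"x": 2.0,"y": -2.6,"z": 0,"wx": 0,"wy": 0,"wz": 0.1},
  {"fingers": 0,"x": 2.0,"y": -2.6,"z": 0,"wx": 0,"wy": 0,"wz": 0.1},
  {"fingers": 0,"x": 2.0,"y": -2.6,"z": 0,"wx": 0,"wy": 0,"wz": 0.1},
  {"fingers": 0,"x": 2.0,"y": -2.6,"z": 0,"wx": 0,"wy": 0,"wz": 0.1},
  {"fingers": 0,"x": 2.0,"y": -2.6,"z": 0,"wx": 0,"wy": 0,"wz": 0.1},
  {"fingers": 0,"x": 2.0,"y": -2.6,"z": 0,"wx": 0,"wy": 0,"wz": 0.1},
  {"fingers": 0,"x": 2.0,"y": -2.6,"z": 0,"wx": 0,"wy": 0,"wz": 0},
  {"fingers": 0,"x": 2.0,"y": -2.6,"z": 0,"wx": 0,"wy": 0,"wz": 0},
  {"fingers": 0,"x": 2.0,"y": -2.6,"z": 0,"wx": 0,"wy": 0,"wz": 0},
  {"fingers": 0,"x": 2.0,"y": -2.6,"z": 0,"wx": 0,"wy": 0,"wz": 0},
  {"fingers": 0,"x": 2.0,"y": -2.6,"z": 0,"wx": 0,"wy": 0,"wz": 0},
  {"fingers": 0,"x": 2.0,"y": -2.6,"z": 0,"wx": 0,"wy": 0,"wz": 0},
], squeeze=20)

```text
time_s: 1.52
tool_pos: [399.5, 251.7, 327.3]
eef_rot: [-3.126, -0.002, -2.407]
wrist_force: [-0.0, 0.4, 0.5]
opening: 0.001
```

Call:
jog_arm([
  {"fingers": 0,"x": 2.2,"y": -2.85,"z": 0,"wx": 0,"wy": 0,"wz": 0},
  {"fingers": 0,"x": 2.2,"y": -2.85,"z": 0,"wx": 0,"wy": 0,"wz": 0},
  {"fingers": 0,"x": 2.2,"y": -2.85,"z": 0,"wx": 0,"wy": 0,"wz": 0},
  {"fingers": 0,"x": 2.2,"y": -2.85,"z": 0,"wx": 0,"wy": 0,"wz": 0},
  {"fingers": 0,"x": 2.2,"y": -2.85,"z": 0,"wx": 0,"wy": 0,"wz": 0},
  {"fingers": 0,"x": 2.2,"y": -2.85,"z": 0,"wx": 0,"wy": 0,"wz": 0},
  {"fingers": 0,"x": 2.2,"y": -2.85,"z": 0,"wx": 0,"wy": 0,"wz": 0},
  {"fingers": 0,"x": 2.2,"y": -2.85,"z": 0,"wx": 0,"wy": 0,"wz": 0},
  {"fingers": 0,"x": 2.2,"y": -2.85,"z": 0,"wx": 0,"wy": 0,"wz": 0},
  {"fingers": 0,"x": 2.2,"y": -2.85,"z": 0,"wx": 0,"wy": 0,"wz": 0},
  {"fingers": 0,"x": 1.0,"y": -1.4,"z": 0,"wx": 0,"wy": 0,"wz": 0},
  {"fingers": 0,"x": 0,"y": 0,"z": 0,"wx": 0,"wy": 0,"wz": 0},
  {"fingers": 0,"x": 0,"y": 0,"z": 0,"wx": 0,"wy": 0,"wz": 0},
])

```text
time_s: 2.6
tool_pos: [636.0, -72.3, 318.1]
eef_rot: [-3.134, -0.01, -2.416]
wrist_force: [-0.0, 0.3, -0.6]
opening: 0.003
```

Call:
jog_arm([
  {"fingers": 0,"x": 0.2,"y": 0.5,"z": -1.5,"wx": 0,"wy": 0,"wz": 0},
  {"fingers": 0,"x": 0.2,"y": 0.5,"z": -1.5,"wx": 0,"wy": 0,"wz": 0},
  {"fingers": 0,"x": 0,"y": 0,"z": 0,"wx": 0,"wy": 0,"wz": 0},
  {"fingers": 0,"x": 0,"y": 0,"z": 0,"wx": 0,"wy": 0,"wz": 0},
])

```text
time_s: 2.93
tool_pos: [637.4, -58.8, 286.9]
eef_rot: [-3.137, -0.011, -2.415]
wrist_force: [-0.3, 0.2, 0.5]
opening: 0.005
```

Run:
```python
from h import *
o=get_obs(); print(o['tool_pos'],o['eef_rot'])
for n in('scene','top'):
    c=shot(n,n+'2.png'); u=np.array(proj(c,o['tool_pos'])); print(n,u)
    a=c['image'][110:250,280:400] if n=='scene' else c['image'][100:200,300:400]
    a=cv2.cvtColor(a,cv2.COLOR_RGB2BGR); a=cv2.convertScaleAbs(a,alpha=1.3 if n=='scene' else 2)
    cv2.imwrite('pics/%s2z.png'%n,cv2.resize(a,None,fx=4 if n=='scene' else 5,fy=4 if n=='scene' else 5,interpolation=cv2.INTER_CUBIC))
```

```text
[637.39981369 -58.83975506 286.8655201 ] [-3.13692876 -0.01098296 -2.41473663]
scene [375.10423991 188.30541357]
top [335.42875118 127.32977287]
```

View pics/scene2z.png

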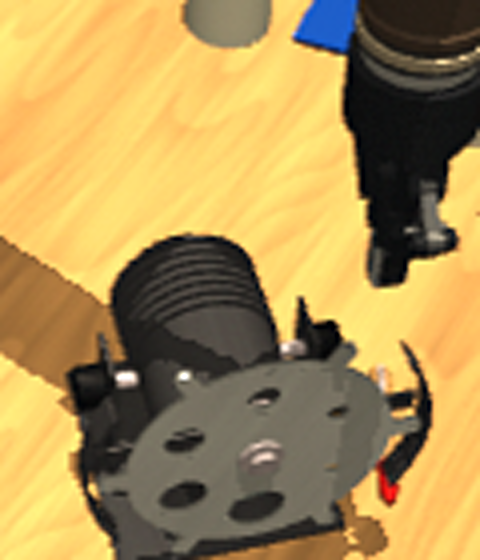

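View pics/top2z.png

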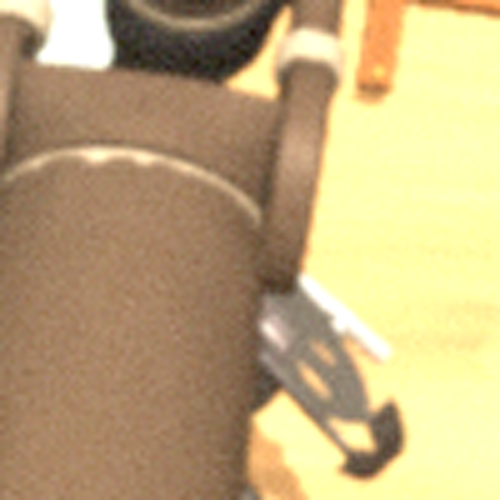

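The wheel is still at its old stop. The finger tip shows near (376,181), about 7 px above the TCP's projection at (375,188), so I'll look closer.

Run:
```python
import cv2
a=cv2.imread('pics/scene2.png')[125:215,345:415]; a=cv2.resize(cv2.convertScaleAbs(a,alpha=2.2,beta=15),None,fx=6.5,fy=6.5,interpolation=cv2.INTER_NEAREST)
cv2.circle(a,(int(30.1*6.5),int(63.3*6.5)),3,(255,0,255),-1)
cv2.imwrite('pics/s2zz.png',a)
```

```text
(no output)
```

View pics/s2zz.png

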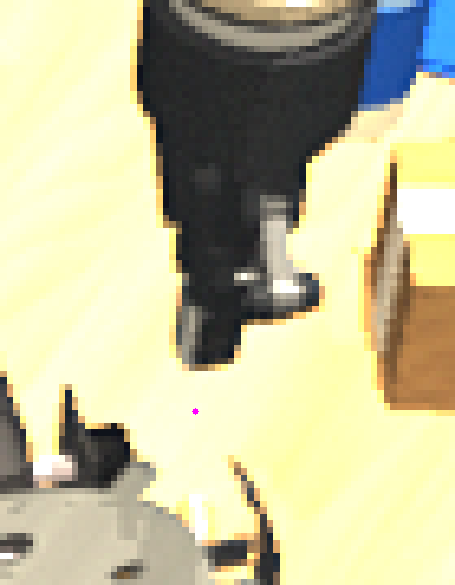

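Run:
```python
from h import *
from scipy.spatial.transform import Rotation as Rr
o=get_obs(); p=o['tool_pos']; R=Rr.from_euler('xyz',o['eef_rot']).as_matrix(); print(R.round(2)); print(o['joint_positions'].round(3),o['opening'],o['time_s'])
c=np.load('pics/scene2.png.npz')
a=cv2.imread('pics/scene2.png')[95:215,335:425]; s=5; a=cv2.resize(cv2.convertScaleAbs(a,alpha=3,beta=20),None,fx=s,fy=s,interpolation=cv2.INTER_NEAREST)
def pt(q): u=proj(c,q); return (int((u[0]-335)*s),int((u[1]-95)*s))
for w in(0,-19,-73,-150):
    b=p+R[:,2]*w
    cv2.circle(a,pt(b),3,(255,0,255),-1); print(w,np.round(proj(c,b),1))
    cv2.line(a,pt(b),pt(b+R[:,0]*20),(0,0,255),1); cv2.line(a,pt(b),pt(b+R[:,1]*20),(0,160,0),1)
cv2.imwrite('pics/s2ax.png',a)
```

```text
[[-0.75 -0.66 -0.  ]
 [-0.66  0.75 -0.01]
 [ 0.01 -0.01 -1.  ]]
[-0.154  0.276  1.494 -0.012  1.375 -2.449] -0.0031185076346564346 3.0333
0 [375.2 188.3]
-19 [376. 183.]
-73 [378.5 167. ]
-150 [382.4 142.1]
```

View pics/s2ax.png

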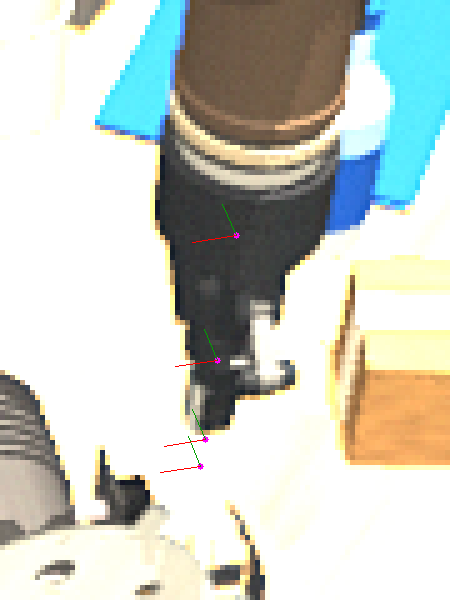

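Run:
```python
from h import *
c=np.load('pics/scene1.png.npz'); t=np.load('pics/top1.png.npz')
print('base',proj(c,[0,0,0]),proj(t,[0,0,0]), proj(c,[0,0,150]))
print('tabTR',tri(ray(c,367.5,196.4),ray(t,340.7,136)))
# mug rim / bottle cap / box corners cross check
print('start tcp',proj(c,[140,608.7,197]),proj(t,[140,608.7,197]))
im=cv2.imread('pics/scene1.png'); 
a=im[100:200,130:270]; a=cv2.resize(cv2.convertScaleAbs(a,alpha=2),None,fx=5,fy=5); 
u=proj(c,[0,0,0]); cv2.circle(a,(int((u[0]-130)*5),int((u[1]-100)*5)),4,(255,0,255),-1); cv2.imwrite('pics/base.png',a)
im=cv2.imread('pics/scene1.png')[0:130,250:400]; a=cv2.resize(cv2.convertScaleAbs(im,alpha=2),None,fx=5,fy=5)
u=proj(c,[140,608.7,197]); cv2.circle(a,(int((u[0]-250)*5),int((u[1]-0)*5)),4,(255,0,255),-1); cv2.imwrite('pics/st.png',a)
```

```text
base (np.float64(200.83301311942222), np.float64(163.36646671334194)) (np.float64(309.6048075414975), np.float64(372.5806592385152)) (np.float64(191.5826974860541), np.float64(129.6371813216827))
tabTR (array([624.31201433, -72.49524515, 262.83333099]), np.float64(2.872878784895352))
start tcp (np.float64(324.80110503537077), np.float64(35.27933782048939)) (np.float64(66.19263859820921), np.float64(325.8972680615964))
```

View pics/base.png

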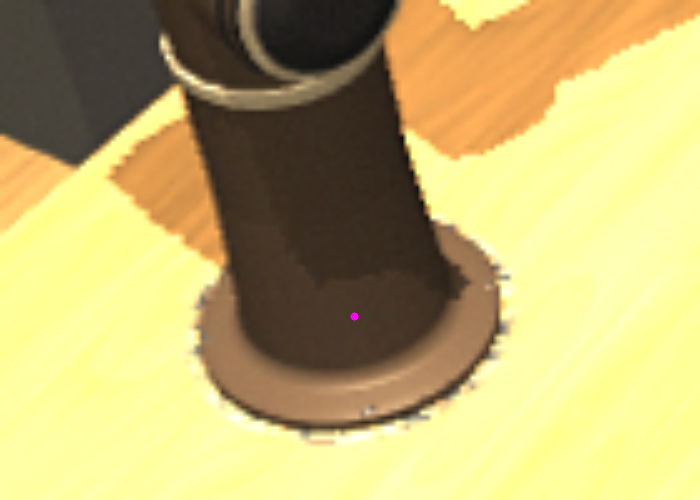

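View pics/st.png

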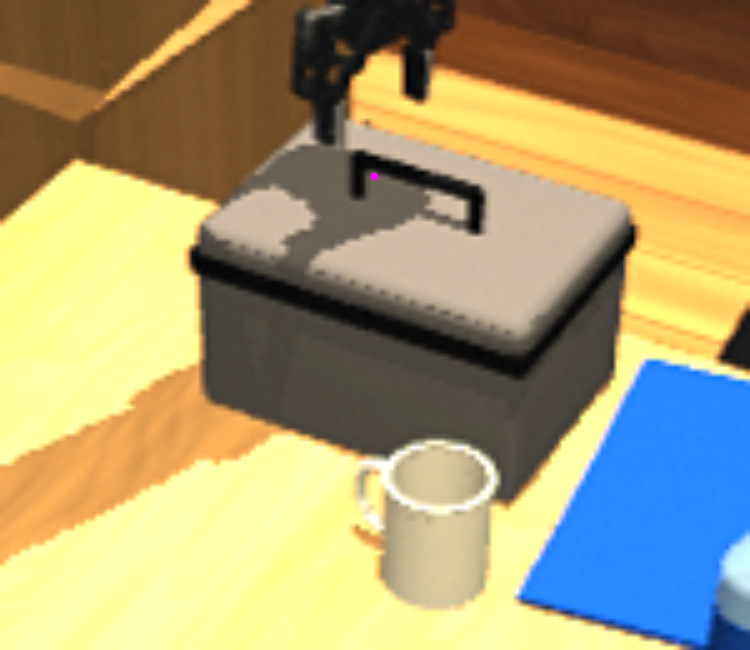

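Run:
```python
from h import *
t=np.load('pics/top1.png.npz')
a=cv2.imread('pics/top1.png')[270:400,0:140]; a=cv2.resize(cv2.convertScaleAbs(a,alpha=3,beta=20),None,fx=5,fy=5)
for z in(197,217):
    u=proj(t,[140,608.7,z]); cv2.circle(a,(int(u[0]*5),int((u[1]-270)*5)),4,(255,0,255),-1)
cv2.imwrite('pics/st2.png',a)
```

```text
(no output)
```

View pics/st2.png

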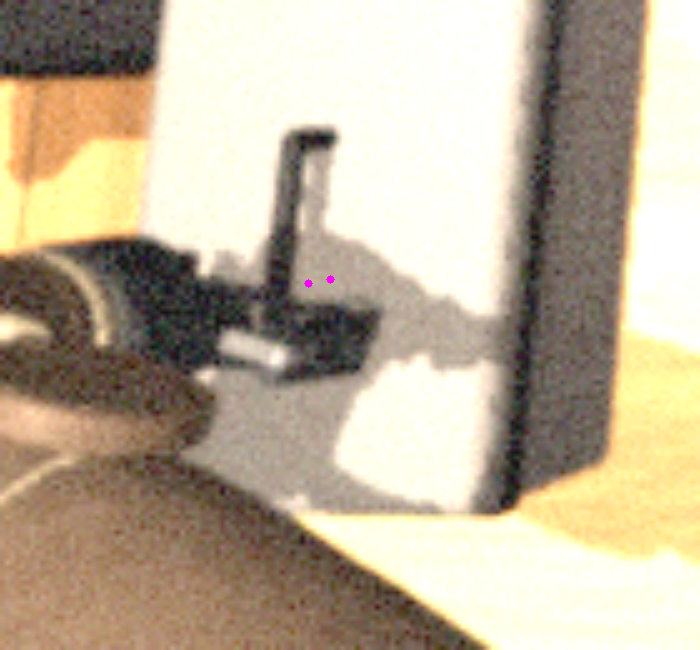

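Run:
```python
from h import *
from scipy.spatial.transform import Rotation as Rr
c=np.load('pics/scene1.png.npz'); t=np.load('pics/top1.png.npz')
print(tri(ray(c,315,28),ray(t,72,338)), tri(ray(c,315,27),ray(t,70,336)), tri(ray(c,333.6,19),ray(t,72,338)))
R=Rr.from_euler('xyz',[-3.1395,0,2.9158]).as_matrix()
for s in(-1,1):
  for w in (-13,-35):
    P=np.array([139.7,608.5,196.5])+R[:,1]*s*50+R[:,2]*w; print(s,w,P.round(0),np.round(proj(c,P),1),np.round(proj(t,P),1))
```

```text
(array([118.09498374, 570.14220694, 238.71410466]), np.float64(4.229011283541298)) (array([121.09191506, 570.61772709, 244.01565942]), np.float64(1.601402345780838)) (array([151.21634033, 573.37149274, 273.69601245]), np.float64(74.81294511588597))
-1 -13 [129. 560. 210.] [315.6  37.7] [ 82.5 331.5]
-1 -35 [129. 560. 232.] [315.6  32.1] [ 77.8 332.5]
1 -13 [151. 657. 209.] [333.7  26.9] [ 44.4 321.6]
1 -35 [151. 657. 231.] [333.8  21.3] [ 38.9 322.4]
```

Triangulation puts the visible fingertip about 25 mm above the reported TCP in both views. I'll go down to TCP z ≈ 250, which is clear of the rim and guard either way, and look again.

Call:
jog_arm([
  {"fingers": 0,"x": 0.1,"y": 0,"z": -1.2,"wx": 0,"wy": 0,"wz": 0},
  {"fingers": 0,"x": 0.1,"y": 0,"z": -1.2,"wx": 0,"wy": 0,"wz": 0},
  {"fingers": 0,"x": 0,"y": 0,"z": -0.9,"wx": 0,"wy": 0,"wz": 0},
  {"fingers": 0,"x": 0,"y": 0,"z": 0,"wx": 0,"wy": 0,"wz": 0},
  {"fingers": 0,"x": 0,"y": 0,"z": 0,"wx": 0,"wy": 0,"wz": 0},
])

```text
time_s: 3.45
tool_pos: [640.3, -58.3, 254.1]
eef_rot: [-3.133, -0.008, -2.414]
wrist_force: [1.1, -0.9, -0.4]
opening: -0.001
```

```bash
cat >> h.py <<'E'
def look(tag,b=(155,255,300,400),s=6,al=2.0):
    o=get_obs(); c=shot('scene',tag+'.png'); a=cv2.cvtColor(c['image'],cv2.COLOR_RGB2BGR)[b[0]:b[1],b[2]:b[3]]
    a=cv2.resize(cv2.convertScaleAbs(a,alpha=al,beta=15),None,fx=s,fy=s,interpolation=cv2.INTER_NEAREST)
    for k in(0,24):
        u=proj(c,o['tool_pos']+[0,0,k]); cv2.circle(a,(int((u[0]-b[2])*s),int((u[1]-b[0])*s)),3,(255,0,255),-1)
    cv2.imwrite('pics/'+tag+'z.png',a)
    d=o['tool_pos']-[587,-108,173]; print('t',o['time_s'],'tcp',o['tool_pos'].round(1),'lat',round(d[0]*.752+d[1]*.659,1),'ax',round(d[0]*.659-d[1]*.752,1),'F',o['wrist_force'].round(1),'op',round(o['opening'],3))
E
python3 -c "
from h import *
look('a3')"
```

```text
t 3.45 tcp [640.3 -58.3 254.1] lat 72.8 ax -2.2 F [ 1.1 -0.9 -0.4] op -0.001
```

View pics/a3z.png

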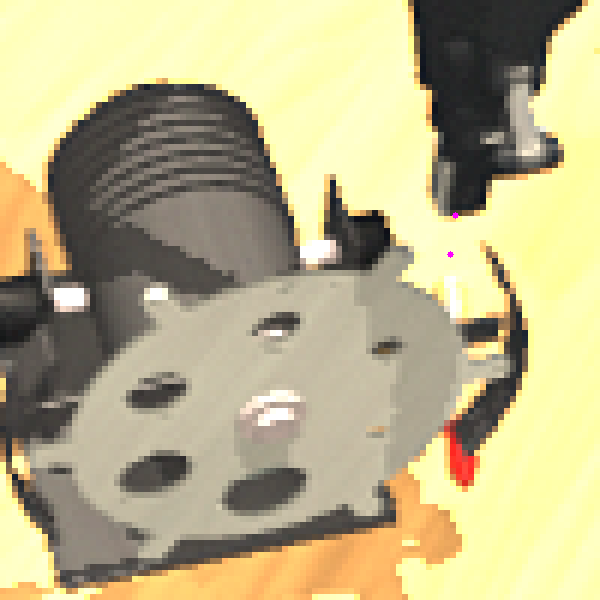

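The tip sits at (462,213) in the zoom, matching TCP + 24 mm rather than the TCP. The tab tip is at (400,255). I'll lower it in small steps and watch the force.

Call:
jog_arm([
  {"fingers": 0,"x": 0,"y": 0,"z": -0.6,"wx": 0,"wy": 0,"wz": 0},
  {"fingers": 0,"x": 0,"y": 0,"z": -0.6,"wx": 0,"wy": 0,"wz": 0},
  {"fingers": 0,"x": 0,"y": 0,"z": 0,"wx": 0,"wy": 0,"wz": 0},
])

```text
time_s: 3.75
tool_pos: [640.6, -58.7, 241.5]
eef_rot: [-3.132, -0.007, -2.414]
wrist_force: [-0.0, -0.8, -0.3]
opening: 0.0
```

Call:
jog_arm([
  {"fingers": 0,"x": 0,"y": 0,"z": -0.4,"wx": 0,"wy": 0,"wz": 0},
  {"fingers": 0,"x": 0,"y": 0,"z": -0.3,"wx": 0,"wy": 0,"wz": 0},
  {"fingers": 0,"x": 0,"y": 0,"z": 0,"wx": 0,"wy": 0,"wz": 0},
])

```text
time_s: 4.0
tool_pos: [640.7, -58.9, 233.7]
eef_rot: [-3.132, -0.007, -2.414]
wrist_force: [0.8, -0.8, -0.9]
opening: 0.0
```

```bash
python3 -c "
from h import *
look('a4')"
```

```text
t 4.0 tcp [640.7 -58.9 233.7] lat 72.7 ax -1.6 F [ 0.8 -0.8 -0.9] op 0.0
```

View pics/a4z.png

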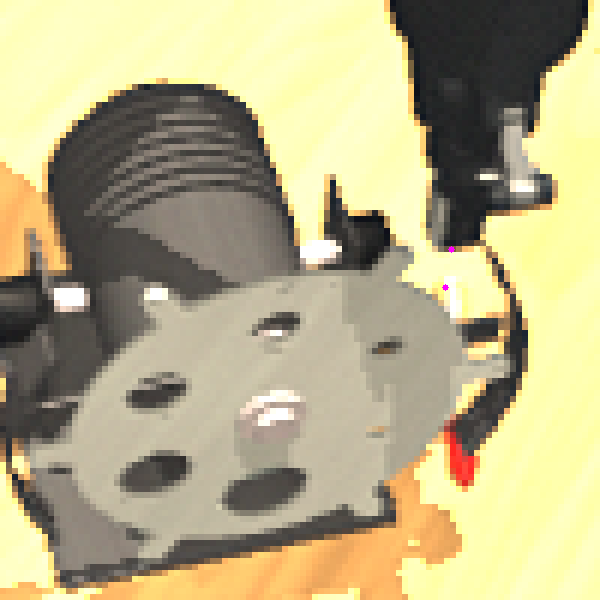

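No contact, and the tip is still at about TCP + 24. It now sits beside the tab at zoom (455,248). I'll drop a touch and start a gentle push toward lamp −y.

Call:
jog_arm([
  {"fingers": 0,"x": 0,"y": 0,"z": -0.5,"wx": 0,"wy": 0,"wz": 0},
  {"fingers": 0,"x": -0.3,"y": -0.26,"z": 0,"wx": 0,"wy": 0,"wz": 0},
  {"fingers": 0,"x": -0.3,"y": -0.26,"z": 0,"wx": 0,"wy": 0,"wz": 0},
  {"fingers": 0,"x": -0.3,"y": -0.26,"z": 0.1,"wx": 0,"wy": 0,"wz": 0},
  {"fingers": 0,"x": -0.3,"y": -0.26,"z": 0.1,"wx": 0,"wy": 0,"wz": 0},
])

```text
time_s: 4.47
tool_pos: [633.6, -66.4, 233.2]
eef_rot: [-3.127, 0.007, -2.414]
wrist_force: [2.8, 3.2, 0.8]
opening: -0.0
```

```bash
python3 -c "
from h import *
look('a5')"
```

```text
t 4.4667 tcp [633.6 -66.4 233.2] lat 62.4 ax -0.6 F [2.8 3.2 0.8] op -0.0
```

View pics/a5z.png

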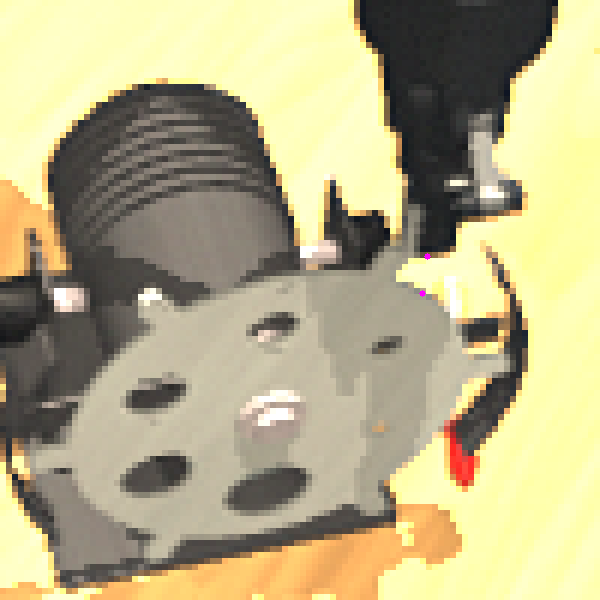

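Contact: about 4 N along lamp +y, and the tab has begun to move. Carrying on along the arc.

Call:
jog_arm([
  {"fingers": 0,"x": -0.38,"y": -0.33,"z": 0.12,"wx": 0,"wy": 0,"wz": 0},
  {"fingers": 0,"x": -0.38,"y": -0.33,"z": 0.12,"wx": 0,"wy": 0,"wz": 0},
  {"fingers": 0,"x": -0.38,"y": -0.33,"z": 0.12,"wx": 0,"wy": 0,"wz": 0},
  {"fingers": 0,"x": -0.38,"y": -0.33,"z": 0.12,"wx": 0,"wy": 0,"wz": 0},
  {"fingers": 0,"x": -0.38,"y": -0.33,"z": 0.12,"wx": 0,"wy": 0,"wz": 0},
  {"fingers": 0,"x": -0.38,"y": -0.33,"z": 0.12,"wx": 0,"wy": 0,"wz": 0},
])

```text
time_s: 5.02
tool_pos: [605.0, -90.7, 240.9]
eef_rot: [-3.129, -0.001, -2.414]
wrist_force: [0.7, -0.4, 0.8]
opening: 0.003
```

```bash
python3 -c "
from h import *
look('a6')"
```

```text
t 5.0167 tcp [605.  -90.7 240.9] lat 25.0 ax -1.1 F [ 0.7 -0.4  0.8] op 0.003
```

View pics/a6z.png

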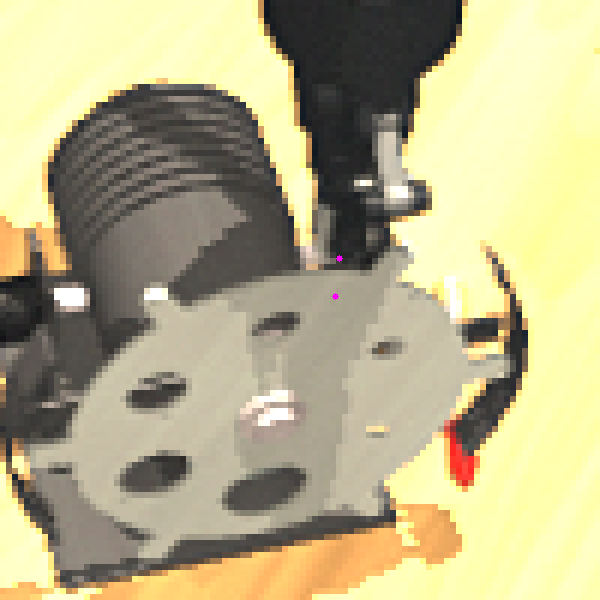

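The tab slipped. Force is zero, the wheel is back at its old stop and the tab stands to the right of the finger. I need to know whether the finger went over or behind, so I'll zoom in and check the top view.

Run:
```python
from h import *
ims=[]
for f,u0 in(('a4',360),('a5',354),('a6',344)):
    a=cv2.imread('pics/%s.png'%f)[175:211,u0:u0+32]; ims.append(cv2.resize(cv2.convertScaleAbs(a,alpha=2.8,beta=25),None,fx=8,fy=14,interpolation=cv2.INTER_NEAREST))
cv2.imwrite('pics/cmp.png',np.hstack(ims))
c=shot('top','top6.png'); a=cv2.cvtColor(c['image'],cv2.COLOR_RGB2BGR)[100:200,300:400]; cv2.imwrite('pics/top6z.png',cv2.resize(cv2.convertScaleAbs(a,alpha=2),None,fx=5,fy=5,interpolation=cv2.INTER_NEAREST))
```

```text
(no output)
```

View pics/cmp.png

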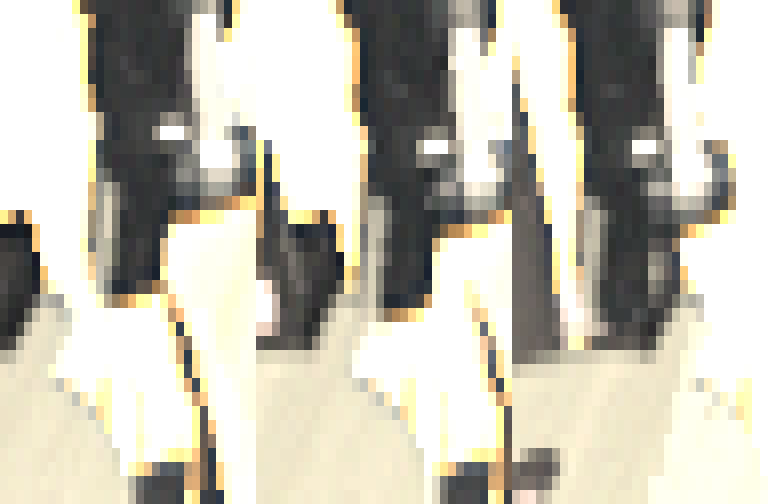

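View pics/top6z.png

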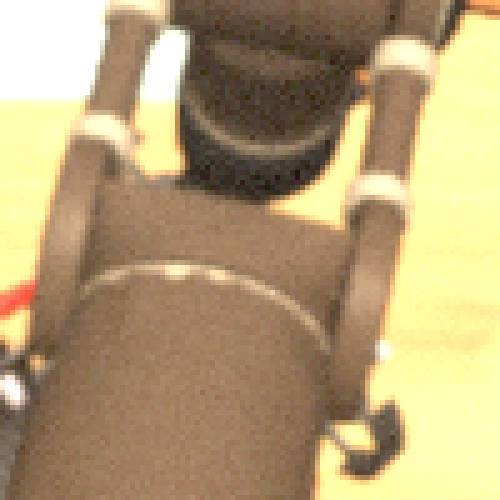

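In the zooms, the tip's front lower edge passes just above the rim. Open, the tip also triangulated to +31 mm (241 vs 210). Counting the finger's thickness, the tip is about 31 mm above the reported TCP, so it slid over the tab's end. I'll lift, go back and come in lower.

Call:
jog_arm([
  {"fingers": 0,"x": 0,"y": 0,"z": 1.5,"wx": 0,"wy": 0,"wz": 0},
  {"fingers": 0,"x": 0,"y": 0,"z": 1.5,"wx": 0,"wy": 0,"wz": 0},
  {"fingers": 0,"x": 1.2,"y": 1.05,"z": 0.5,"wx": 0,"wy": 0,"wz": 0},
  {"fingers": 0,"x": 1.2,"y": 1.05,"z": 0,"wx": 0,"wy": 0,"wz": 0},
  {"fingers": 0,"x": 1.2,"y": 1.05,"z": 0,"wx": 0,"wy": 0,"wz": 0},
  {"fingers": 0,"x": 0,"y": 0,"z": 0,"wx": 0,"wy": 0,"wz": 0},
  {"fingers": 0,"x": 0,"y": 0,"z": 0,"wx": 0,"wy": 0,"wz": 0},
])

```text
time_s: 5.7
tool_pos: [640.8, -59.5, 277.1]
eef_rot: [-3.13, -0.002, -2.417]
wrist_force: [-0.6, 1.0, -0.3]
opening: 0.0
```

Call:
jog_arm([
  {"fingers": 0,"x": 0,"y": 0,"z": -1.4,"wx": 0,"wy": 0,"wz": 0},
  {"fingers": 0,"x": 0,"y": 0,"z": -1.4,"wx": 0,"wy": 0,"wz": 0},
  {"fingers": 0,"x": 0,"y": 0,"z": -0.8,"wx": 0,"wy": 0,"wz": 0},
  {"fingers": 0,"x": 0,"y": 0,"z": 0,"wx": 0,"wy": 0,"wz": 0},
])

```text
time_s: 6.03
tool_pos: [639.7, -60.7, 240.2]
eef_rot: [-3.129, -0.003, -2.417]
wrist_force: [-0.0, 0.0, -0.9]
opening: -0.005
```

Call:
jog_arm([
  {"fingers": 0,"x": 0,"y": 0,"z": -0.6,"wx": 0,"wy": 0,"wz": 0},
  {"fingers": 0,"x": 0,"y": 0,"z": -0.5,"wx": 0,"wy": 0,"wz": 0},
  {"fingers": 0,"x": 0,"y": 0,"z": -0.3,"wx": 0,"wy": 0,"wz": 0},
  {"fingers": 0,"x": 0,"y": 0,"z": 0,"wx": 0,"wy": 0,"wz": 0},
])

```text
time_s: 6.37
tool_pos: [638.8, -61.9, 225.4]
eef_rot: [-3.129, -0.003, -2.418]
wrist_force: [0.2, -0.2, -0.0]
opening: -0.003
```

```bash
sed -i 's/(0,24)/(0,31)/' h.py; python3 -c "
from h import *
look('a7')"
```

```text
t 6.3667 tcp [638.8 -61.9 225.4] lat 69.4 ax -0.6 F [ 0.2 -0.2 -0. ] op -0.003
```

View pics/a7z.png

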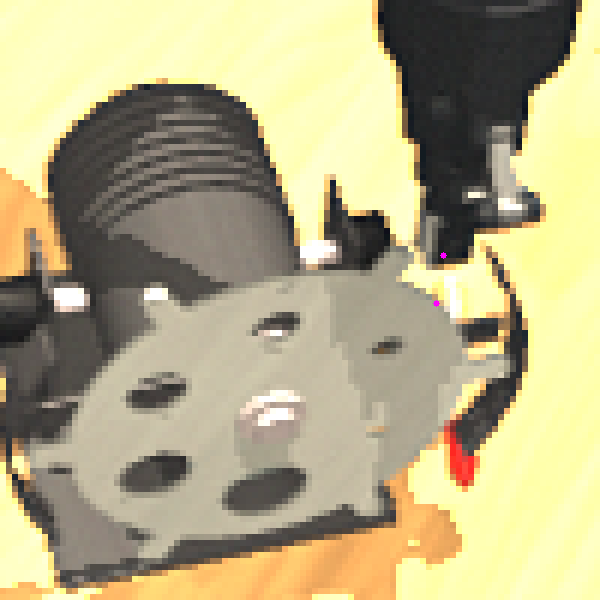

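Still clear of everything. I'll go about 7 mm lower, then push gently.

Call:
jog_arm([
  {"fingers": 0,"x": 0.1,"y": 0.1,"z": -0.4,"wx": 0,"wy": 0,"wz": 0},
  {"fingers": 0,"x": 0,"y": 0.05,"z": -0.4,"wx": 0,"wy": 0,"wz": 0},
  {"fingers": 0,"x": 0,"y": 0,"z": 0,"wx": 0,"wy": 0,"wz": 0},
])

```text
time_s: 6.67
tool_pos: [641.1, -60.4, 218.6]
eef_rot: [-3.127, -0.001, -2.418]
wrist_force: [-1.0, 0.3, -0.4]
opening: 0.001
```

Call:
jog_arm([
  {"fingers": 0,"x": -0.3,"y": -0.26,"z": 0,"wx": 0,"wy": 0,"wz": 0},
  {"fingers": 0,"x": -0.3,"y": -0.26,"z": 0,"wx": 0,"wy": 0,"wz": 0},
  {"fingers": 0,"x": -0.3,"y": -0.26,"z": 0.1,"wx": 0,"wy": 0,"wz": 0},
  {"fingers": 0,"x": -0.3,"y": -0.26,"z": 0.1,"wx": 0,"wy": 0,"wz": 0},
])

```text
time_s: 7.0
tool_pos: [635.0, -66.2, 222.7]
eef_rot: [-3.123, 0.016, -2.418]
wrist_force: [4.4, 2.4, -1.7]
opening: -0.002
```

```bash
python3 -c "
from h import *
look('a8')"
```

```text
t 7.0 tcp [635.  -66.2 222.7] lat 63.6 ax 0.2 F [ 4.4  2.4 -1.7] op -0.002
```

View pics/a8z.png

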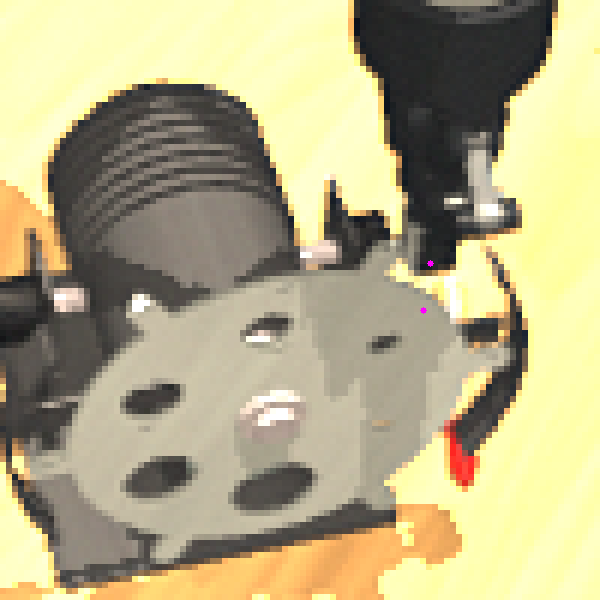

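The wheel is turning now: the openings have shifted and the force is about 5 N. I'll keep going with the tip low.

Call:
jog_arm([
  {"fingers": 0,"x": -0.38,"y": -0.33,"z": -0.1,"wx": 0,"wy": 0,"wz": 0},
  {"fingers": 0,"x": -0.38,"y": -0.33,"z": 0,"wx": 0,"wy": 0,"wz": 0},
  {"fingers": 0,"x": -0.38,"y": -0.33,"z": 0.1,"wx": 0,"wy": 0,"wz": 0},
])

```text
time_s: 7.3
tool_pos: [629.1, -72.0, 227.3]
eef_rot: [-3.119, 0.033, -2.418]
wrist_force: [2.7, 2.8, -2.1]
opening: -0.001
```

```bash
python3 -c "
from h import *
look('a9')"
```

```text
t 7.3 tcp [629.1 -72.  227.3] lat 55.4 ax 0.7 F [ 2.7  2.8 -2.1] op -0.001
```

View pics/a9z.png

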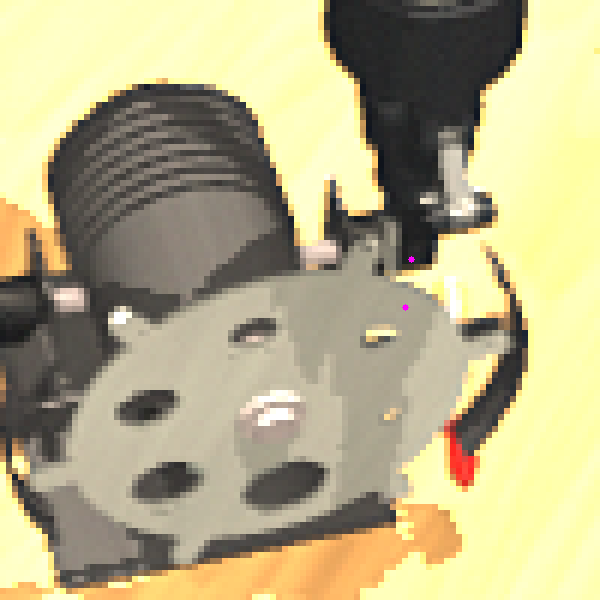

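The wheel is following. I'll correct the small tool tilt and slow the climb while I keep pushing.

Call:
jog_arm([
  {"fingers": 0,"x": -0.38,"y": -0.33,"z": -0.15,"wx": -0.01,"wy": 0.011,"wz": 0},
  {"fingers": 0,"x": -0.38,"y": -0.33,"z": 0,"wx": -0.01,"wy": 0.011,"wz": 0},
  {"fingers": 0,"x": -0.38,"y": -0.33,"z": 0,"wx": -0.01,"wy": 0.011,"wz": 0},
])

```text
time_s: 7.6
tool_pos: [620.7, -80.2, 230.3]
eef_rot: [-3.114, -0.003, -2.419]
wrist_force: [3.1, 3.6, 2.0]
opening: -0.002
```

```bash
python3 -c "
from h import *
look('a10')"
```

```text
t 7.6 tcp [620.7 -80.2 230.3] lat 43.7 ax 1.3 F [3.1 3.6 2. ] op -0.002
```

View pics/a10z.png

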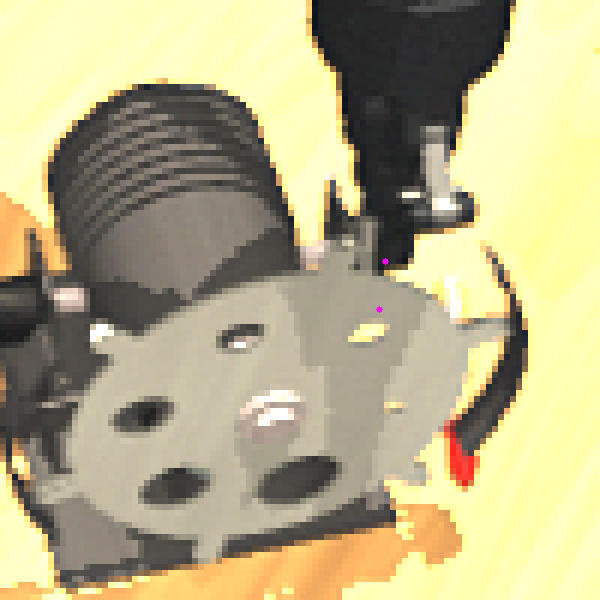

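Call:
jog_arm([
  {"fingers": 0,"x": -0.38,"y": -0.33,"z": 0,"wx": -0.003,"wy": 0.004,"wz": 0},
  {"fingers": 0,"x": -0.38,"y": -0.33,"z": 0,"wx": -0.003,"wy": 0.004,"wz": 0},
  {"fingers": 0,"x": -0.38,"y": -0.33,"z": 0,"wx": -0.003,"wy": 0.004,"wz": 0},
  {"fingers": 0,"x": -0.38,"y": -0.33,"z": 0,"wx": -0.003,"wy": 0.004,"wz": 0},
])

```text
time_s: 7.98
tool_pos: [606.7, -93.4, 233.2]
eef_rot: [-3.112, -0.021, -2.418]
wrist_force: [2.5, 2.3, 0.7]
opening: -0.003
```

```bash
python3 -c "
from h import *
look('a11')"
```

```text
t 7.9833 tcp [606.7 -93.4 233.2] lat 24.4 ax 2.0 F [2.5 2.3 0.7] op -0.003
```

View pics/a11z.png

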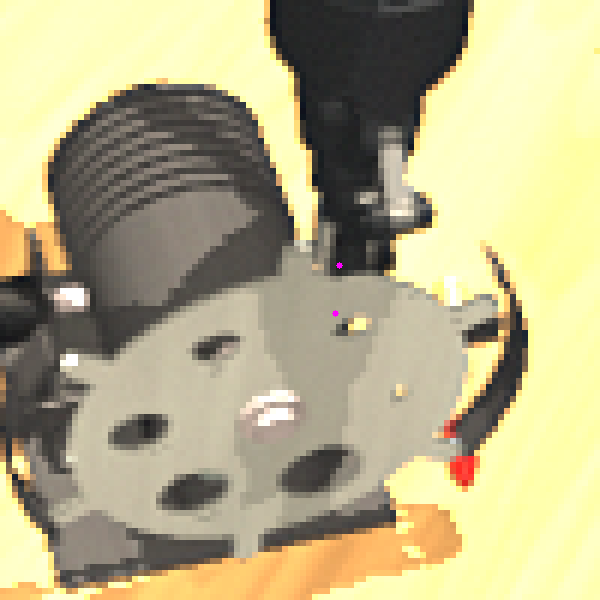

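Nearly half-way: force is falling, the tab is close to the top and the gate lies between two openings. Now small steps until it snaps.

Call:
jog_arm([
  {"fingers": 0,"x": -0.3,"y": -0.26,"z": 0,"wx": 0,"wy": 0,"wz": 0},
  {"fingers": 0,"x": -0.3,"y": -0.26,"z": 0,"wx": 0,"wy": 0,"wz": 0},
  {"fingers": 0,"x": -0.3,"y": -0.26,"z": 0,"wx": 0,"wy": 0,"wz": 0},
])

```text
time_s: 8.28
tool_pos: [593.9, -104.5, 231.4]
eef_rot: [-3.114, -0.029, -2.418]
wrist_force: [1.3, 0.9, 0.4]
opening: -0.0
```

```bash
python3 -c "
from h import *
look('a12')"
```

```text
t 8.2833 tcp [ 593.9 -104.5  231.4] lat 7.5 ax 1.9 F [1.3 0.9 0.4] op -0.0
```

View pics/a12z.png

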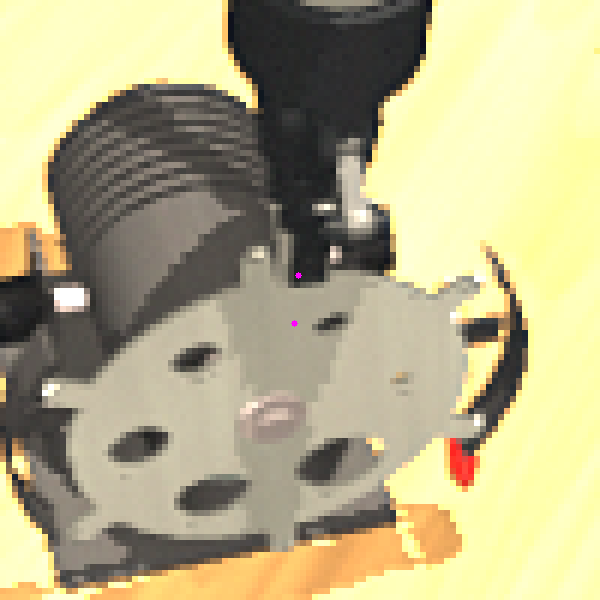

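The tab is past the top. I'll hold still and let the wheel settle.

Call:
jog_arm([
  {"fingers": 0,"x": 0,"y": 0,"z": 0.1,"wx": 0,"wy": 0,"wz": 0},
  {"fingers": 0,"x": 0,"y": 0,"z": 0.1,"wx": 0,"wy": 0,"wz": 0},
  {"fingers": 0,"x": 0,"y": 0,"z": 0.1,"wx": 0,"wy": 0,"wz": 0},
])

```text
time_s: 8.58
tool_pos: [589.7, -106.7, 232.0]
eef_rot: [-3.119, -0.036, -2.42]
wrist_force: [-0.2, 0.4, -0.3]
opening: -0.003
```

```bash
python3 -c "
from h import *
look('a13')"
```

```text
t 8.5833 tcp [ 589.7 -106.7  232. ] lat 2.9 ax 0.7 F [-0.2  0.4 -0.3] op -0.003
```

View pics/a13z.png

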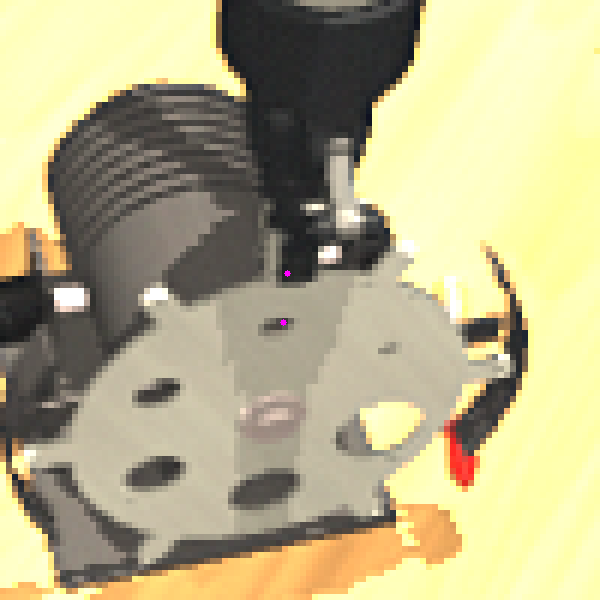

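One click is done: 40 has moved to the lower right and the next opening, 34, is at the gate. I'll lift, straighten the tool and go back for the second click.

Call:
jog_arm([
  {"fingers": 0,"x": 0,"y": 0,"z": 1.6,"wx": 0,"wy": 0,"wz": 0},
  {"fingers": 0,"x": 0,"y": 0,"z": 1.6,"wx": 0.008,"wy": -0.009,"wz": 0},
  {"fingers": 0,"x": 0,"y": 0,"z": 1.0,"wx": 0.008,"wy": -0.009,"wz": 0},
  {"fingers": 0,"x": 1.3,"y": 1.1,"z": 0.3,"wx": 0.008,"wy": -0.009,"wz": 0},
  {"fingers": 0,"x": 1.3,"y": 1.1,"z": 0,"wx": 0,"wy": 0,"wz": 0},
  {"fingers": 0,"x": 1.3,"y": 1.1,"z": 0,"wx": 0,"wy": 0,"wz": 0},
  {"fingers": 0,"x": 1.2,"y": 1.1,"z": 0,"wx": 0,"wy": 0,"wz": 0},
  {"fingers": 0,"x": 0,"y": 0,"z": 0,"wx": 0,"wy": 0,"wz": 0},
  {"fingers": 0,"x": 0,"y": 0,"z": 0,"wx": 0,"wy": 0,"wz": 0},
])

```text
time_s: 9.38
tool_pos: [643.3, -62.4, 285.6]
eef_rot: [-3.114, 0.008, -2.421]
wrist_force: [0.2, 0.1, -1.1]
opening: 0.001
```

```bash
python3 -c "
from h import *
look('a14')"
```

```text
t 9.3833 tcp [643.3 -62.4 285.6] lat 72.4 ax 2.8 F [ 0.2  0.1 -1.1] op 0.001
```

View pics/a14z.png

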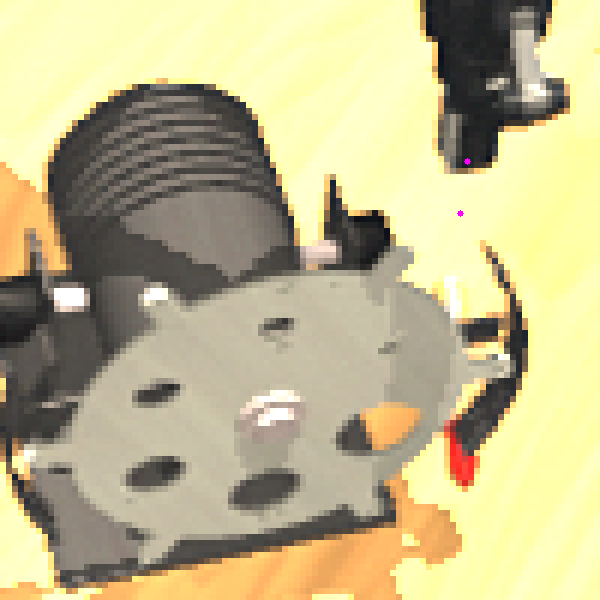

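Call:
jog_arm([
  {"fingers": 0,"x": -0.05,"y": 0.1,"z": -1.5,"wx": 0,"wy": 0,"wz": 0},
  {"fingers": 0,"x": 0,"y": 0.1,"z": -1.5,"wx": 0,"wy": 0,"wz": 0},
  {"fingers": 0,"x": 0,"y": 0.1,"z": -1.2,"wx": 0,"wy": 0,"wz": 0},
  {"fingers": 0,"x": 0,"y": 0,"z": -0.8,"wx": 0,"wy": 0,"wz": 0},
  {"fingers": 0,"x": 0,"y": 0,"z": 0,"wx": 0,"wy": 0,"wz": 0},
])

```text
time_s: 9.85
tool_pos: [641.2, -62.2, 236.5]
eef_rot: [-3.11, 0.01, -2.423]
wrist_force: [0.5, -0.2, -1.0]
opening: 0.002
```

Call:
jog_arm([
  {"fingers": 0,"x": 0.05,"y": 0.1,"z": -0.6,"wx": 0,"wy": 0,"wz": 0},
  {"fingers": 0,"x": 0.05,"y": 0.1,"z": -0.6,"wx": 0,"wy": 0,"wz": 0},
  {"fingers": 0,"x": 0,"y": 0,"z": -0.5,"wx": 0,"wy": 0,"wz": 0},
  {"fingers": 0,"x": 0,"y": 0,"z": 0,"wx": 0,"wy": 0,"wz": 0},
])

```text
time_s: 10.18
tool_pos: [642.1, -61.1, 218.7]
eef_rot: [-3.11, 0.011, -2.424]
wrist_force: [-0.2, 0.6, -0.6]
opening: -0.002
```

```bash
python3 -c "
from h import *
look('a15')"
```

```text
t 10.1833 tcp [642.1 -61.1 218.7] lat 72.3 ax 1.0 F [-0.2  0.6 -0.6] op -0.002
```

View pics/a15z.png

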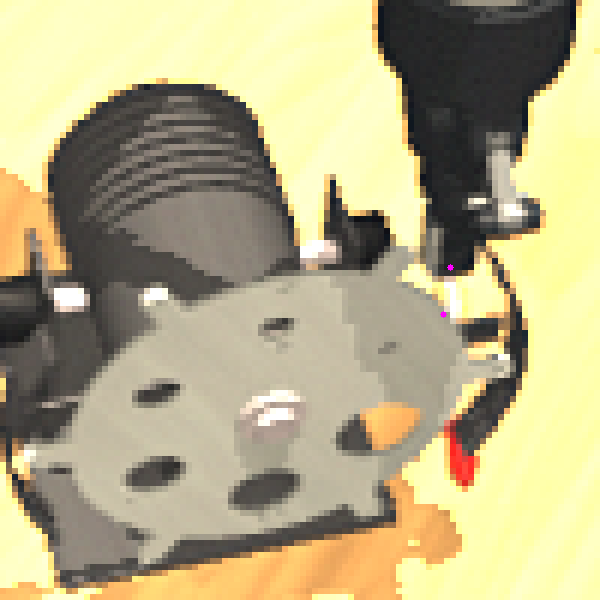

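Same pose as before the first click, just right of the tab and with no contact. Pushing the same way.

Call:
jog_arm([
  {"fingers": 0,"x": -0.3,"y": -0.26,"z": 0,"wx": 0,"wy": 0,"wz": 0},
  {"fingers": 0,"x": -0.3,"y": -0.26,"z": 0,"wx": 0,"wy": 0,"wz": 0},
  {"fingers": 0,"x": -0.3,"y": -0.26,"z": 0,"wx": -0.003,"wy": 0.004,"wz": 0},
  {"fingers": 0,"x": -0.3,"y": -0.26,"z": 0,"wx": -0.006,"wy": 0.007,"wz": 0},
  {"fingers": 0,"x": -0.38,"y": -0.33,"z": -0.1,"wx": -0.006,"wy": 0.007,"wz": 0},
  {"fingers": 0,"x": -0.38,"y": -0.33,"z": 0,"wx": -0.006,"wy": 0.007,"wz": 0},
  {"fingers": 0,"x": -0.38,"y": -0.33,"z": 0,"wx": -0.006,"wy": 0.007,"wz": 0},
])

```text
time_s: 10.82
tool_pos: [631.6, -71.7, 226.5]
eef_rot: [-3.101, 0.007, -2.425]
wrist_force: [3.6, 4.0, -1.9]
opening: 0.004
```

```bash
python3 -c "
from h import *
look('a16')"
```

```text
t 10.8167 tcp [631.6 -71.7 226.5] lat 57.5 ax 2.1 F [ 3.6  4.  -1.9] op 0.004
```

View pics/a16z.png

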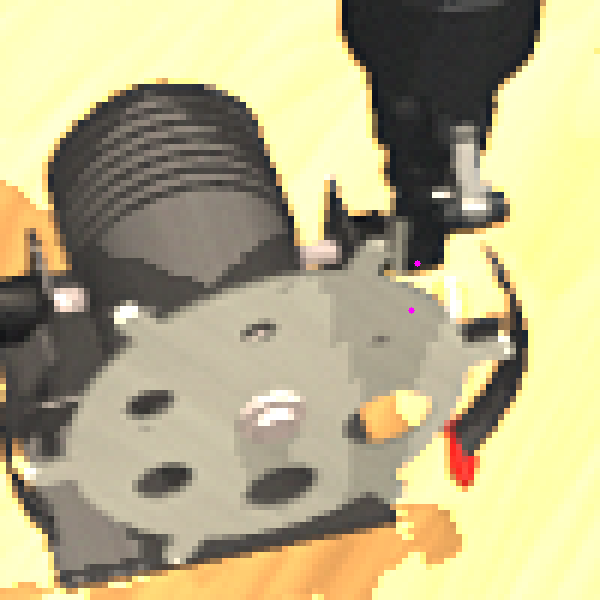

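Turning well. Continue.

Call:
jog_arm([
  {"fingers": 0,"x": -0.38,"y": -0.33,"z": 0,"wx": -0.006,"wy": 0.007,"wz": 0},
  {"fingers": 0,"x": -0.38,"y": -0.33,"z": 0,"wx": -0.005,"wy": 0.006,"wz": 0},
  {"fingers": 0,"x": -0.38,"y": -0.33,"z": 0,"wx": -0.003,"wy": 0.004,"wz": 0},
  {"fingers": 0,"x": -0.38,"y": -0.33,"z": 0,"wx": -0.003,"wy": 0.004,"wz": 0},
  {"fingers": 0,"x": -0.38,"y": -0.33,"z": 0,"wx": 0,"wy": 0,"wz": 0},
  {"fingers": 0,"x": -0.38,"y": -0.33,"z": 0,"wx": 0,"wy": 0,"wz": 0},
  {"fingers": 0,"x": -0.3,"y": -0.26,"z": 0,"wx": 0,"wy": 0,"wz": 0},
])

```text
time_s: 11.45
tool_pos: [613.5, -88.8, 234.4]
eef_rot: [-3.094, 0.004, -2.423]
wrist_force: [2.1, 3.0, 2.9]
opening: -0.001
```

```bash
python3 -c "
from h import *
look('a17')"
```

```text
t 11.45 tcp [613.5 -88.8 234.4] lat 32.6 ax 3.0 F [2.1 3.  2.9] op -0.001
```

View pics/a17z.png

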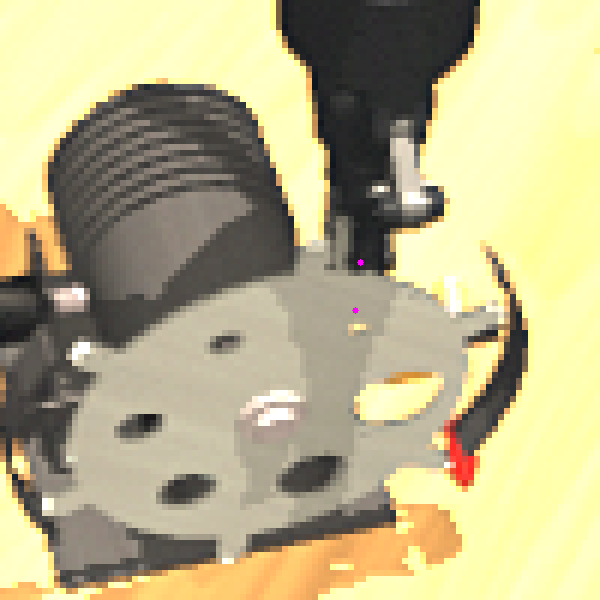

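Call:
jog_arm([
  {"fingers": 0,"x": -0.3,"y": -0.26,"z": -0.1,"wx": 0,"wy": 0,"wz": 0},
  {"fingers": 0,"x": -0.3,"y": -0.26,"z": -0.05,"wx": 0,"wy": 0,"wz": 0},
  {"fingers": 0,"x": -0.3,"y": -0.26,"z": 0,"wx": 0,"wy": 0,"wz": 0},
  {"fingers": 0,"x": -0.3,"y": -0.26,"z": 0,"wx": 0,"wy": 0,"wz": 0},
])

```text
time_s: 11.83
tool_pos: [598.3, -103.1, 232.5]
eef_rot: [-3.093, -0.002, -2.424]
wrist_force: [0.2, 1.0, -0.3]
opening: -0.002
```

```bash
python3 -c "
from h import *
look('a18')"
```

```text
t 11.8333 tcp [ 598.3 -103.1  232.5] lat 11.7 ax 3.7 F [ 0.2  1.  -0.3] op -0.002
```

View pics/a18z.png

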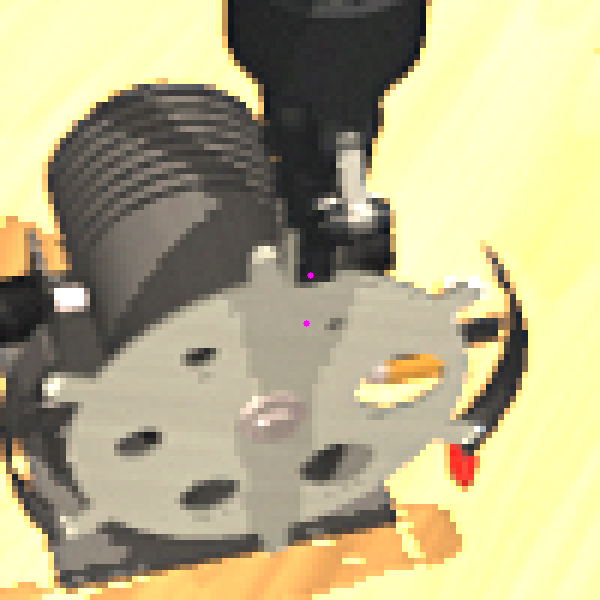

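Force has dropped as it did at the first snap. I'll hold still and let it settle.

Call:
jog_arm([
  {"fingers": 0,"x": 0,"y": 0,"z": 0.1,"wx": 0,"wy": 0,"wz": 0},
  {"fingers": 0,"x": 0,"y": 0,"z": 0.1,"wx": 0,"wy": 0,"wz": 0},
  {"fingers": 0,"x": 0,"y": 0,"z": 0.1,"wx": 0,"wy": 0,"wz": 0},
  {"fingers": 0,"x": 0,"y": 0,"z": 0.1,"wx": 0,"wy": 0,"wz": 0},
])

```text
time_s: 12.22
tool_pos: [593.4, -105.8, 233.5]
eef_rot: [-3.098, -0.011, -2.425]
wrist_force: [-0.0, 0.7, -0.2]
opening: 0.001
```

```bash
python3 -c "
from h import *
look('a19')"
```

```text
t 12.2167 tcp [ 593.4 -105.8  233.5] lat 6.3 ax 2.6 F [-0.   0.7 -0.2] op 0.001
```

View pics/a19z.png

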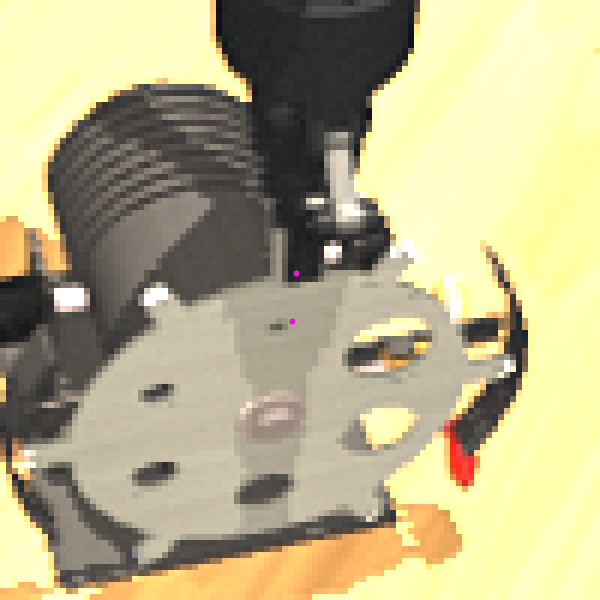

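The second click is home: 40 is upper right, 34 lower right, 28 at the gate, then 22, 16 and 10. I'll retreat straight up and check everything once more.

Call:
jog_arm([
  {"fingers": 0,"x": 0,"y": 0,"z": 1.6,"wx": 0,"wy": 0,"wz": 0},
  {"fingers": 0,"x": 0,"y": 0,"z": 1.6,"wx": 0,"wy": 0,"wz": 0},
  {"fingers": 0,"x": 0,"y": 0,"z": 2,"wx": 0,"wy": 0,"wz": 0},
  {"fingers": 0,"x": 0,"y": 0,"z": 2.5,"wx": 0,"wy": 0,"wz": 0},
  {"fingers": 0,"x": 0,"y": 0,"z": 2.5,"wx": 0,"wy": 0,"wz": 0},
  {"fingers": 0,"x": 0,"y": 0,"z": 2,"wx": 0,"wy": 0,"wz": 0},
  {"fingers": 0,"x": 0,"y": 0,"z": 0,"wx": 0,"wy": 0,"wz": 0},
  {"fingers": 0,"x": 0,"y": 0,"z": 0,"wx": 0,"wy": 0,"wz": 0},
  {"fingers": 0,"x": 0,"y": 0,"z": 0,"wx": 0,"wy": 0,"wz": 0},
])

```text
time_s: 13.02
tool_pos: [590.9, -104.4, 357.3]
eef_rot: [-3.103, -0.016, -2.423]
wrist_force: [0.2, -0.7, 0.1]
opening: 0.005
```

Run:
```python
from h import *
look('a20')
c=shot('top','topF.png')
for a,b in(('scene1','a20'),('top1','topF')):
    d=np.abs(cv2.imread('pics/%s.png'%a).astype(int)-cv2.imread('pics/%s.png'%b)).max(2).astype(np.uint8)
    n,l,s,_=cv2.connectedComponentsWithStats(((cv2.medianBlur(d,3)>45)*255).astype(np.uint8)); print(a,[tuple(int(v) for v in q) for q in s[1:] if q[4]>15])
```

```text
t 13.0167 tcp [ 590.9 -104.4  357.3] lat 5.3 ax -0.1 F [ 0.2 -0.7  0.1] op 0.005
scene1 [(188, 0, 123, 223, 6698), (274, 0, 28, 18, 164), (308, 0, 33, 22, 307), (354, 0, 9, 6, 28), (227, 6, 5, 5, 17), (319, 14, 80, 152, 4216), (299, 27, 27, 25, 294), (123, 28, 48, 77, 1445), (336, 38, 7, 6, 29), (178, 81, 19, 28, 68), (152, 123, 24, 31, 387), (358, 208, 12, 8, 35), (361, 223, 8, 6, 38)]
top1 [(317, 34, 94, 148, 6770), (387, 94, 12, 6, 43), (304, 121, 31, 51, 751), (326, 138, 5, 6, 19), (335, 158, 13, 6, 44), (157, 180, 212, 220, 12846), (328, 215, 9, 7, 40), (0, 317, 99, 83, 5470), (104, 337, 63, 47, 1412), (284, 382, 8, 8, 31), (290, 382, 39, 14, 120), (135, 385, 40, 15, 312), (337, 385, 14, 15, 133), (286, 389, 15, 11, 69)]
```

View pics/a20.png

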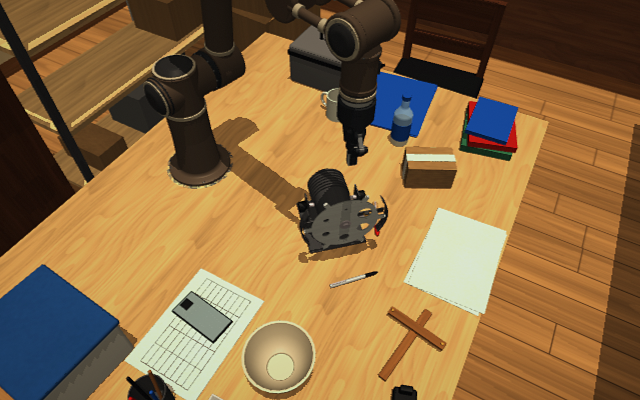

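View pics/a20z.png

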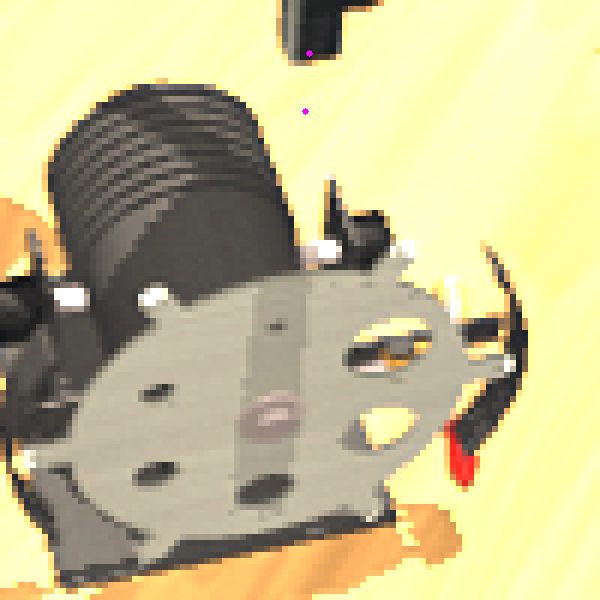

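The arm is clear. The openings run clockwise from the upper right as 40, 34, 28 at the gate (zoom 262,490), 22, 16 and 10. The only image differences are the arm, its shadow and the openings.

```bash
python3 -c "
from bench import *
print(sign_off())"
```

```text
the job is handed in; nothing more can be done
None
```

The third-largest opening (28 mm) has clicked home in front of the lens, and I handed the job in at about 13 s of the 48 s allowed. The wheel started on the 40 mm opening. I pushed its tabs with the shut fingers, one click at a time, to 34 mm and then 28 mm, and lifted clear about 120 mm straight up.

- **Final check:** the scene picture shows the openings in the right order, with 28 mm at the gate and the tabs back at their rest angles. The force on the tool was near zero. I compared both cameras with the starting pictures: the only changes were the arm, its shadow and the wheel's openings. In the top view the arm hid much of the lamp.
- **First push failed:** the visible fingertip sat about 25–31 mm above the reported tool point, so the first push slid over the tab's end and the wheel went back to its old stop. I came in lower after that, and both clicks worked. I did not find the cause of this offset.
- **Forces:** the wrist readings I took stayed under about 6 N.

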